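# Make the board inspection station ready

### The arm

A 6-joint arm with a two-finger parallel gripper is mounted at the origin on the work surface. World frame = base frame: x ahead of the robot, y to its left, z up, the work surface at z = 0. Lengths are in m, angles in rad, forces in N, time in s.
With the tool pointing down it reaches from about 0.325 to 0.775 m from the base axis. Payload 9.3 kg.
Tool frame: the origin (TCP) lies at the centre of the arm's flange, where the gripper is bolted on; the fingertips stand 173 mm ahead of it and the grasp point (between the pads) lies 155 mm ahead of it; z points along the fingers, y is the line along which they close (so a half turn about z gives the same grasp; the last joint's range is limited). The gripper opens to 85 mm and grips with 20 to 120 N. Pads are 22 mm wide; open, the fingers measure 114 mm over their backs; the gripper's body (76 mm by 85 mm) begins 54 mm behind the grasp point. The pads swing forward as they close: fully open they stand 13 mm farther back than shut.
Start: joints at [-1.464, 0.259, 0.021, 1.334, 0, 1.418], TCP at [0.141, -0.532, 0.405] pointing down, gripper open.
Joint ranges: [-3.04, 3.04], [-0.91, 1.82], [-1.04, 1.36], [-1.92, 1.95], [-1.52, 1.45], [-3.14, 3.14]. Speed limits (rad/s): [2.22, 2.22, 2.79, 3.14, 3.14, 3.14].

### API

Orientations are given as a unit quaternion [w, x, y, z].
In Python, from workcell import reach, line_to, move_j, set_gripper, dwell, inverse_kinematics, read_state, snapshot, Unreachable, hand_in gives the robot as it stands. Calls block until the motion is done:
- reach(position, orientation): joint-space move of the TCP to a pose.
- line_to(position, rot=None, velocity=0.15, max_force=None): straight line of the TCP; rot=None keeps the orientation; velocity is the mean speed in m/s. With max_force (N) it stops when the force on the tool has changed by that much, and returns True; else False.
- move_j(angles): joint-space move.
- set_gripper(opening, squeeze=None): finger opening in m; squeeze is the grip in N (None keeps the last); returns when the fingers have stopped.
- dwell(seconds).
- inverse_kinematics(position, orientation): joint angles nearest the present ones, or None.
- read_state(): the state.
- snapshot(name): name is "scene" or "top" or "wrist"; returns a dict with "pixels" (384x512x3 uint8, red, green, blue), "vfov" (degrees; the focal length in pixels is half the picture's height over the tangent of half this angle, whatever the lens; pixels are square), "cx", "cy" (the principal point, pixels), "pose" (4x4, takes a point from camera to world coordinates); the wrist camera has in their place "T_tool_cam" (4x4, takes a point from camera to tool coordinates, whose origin is the TCP and whose axes are the flange's). Camera axes: x right, y up, looking along -z (the intrinsics and any distortion apply to the point x, -y, -z); pixel columns grow to the right and rows downward; lengths in m; the calibration is good to about 2 mm. A picture is of the moment at which its call begins: read the wrist's pose just before it. There is no depth.
A pose or a line that the arm cannot do raises Unreachable and nothing moves.
- hand_in(): hands the job in; it is judged then, once.
The state is a dict: "time_s": time; "qpos": joint angles; "qvel": joint speeds; "joint_efforts": joint torques, N m; "eef_pos": TCP position; "tcp_rot": TCP orientation; "ft_force": force on the tool from outside, world axes, zero at the start; "ft_torque": the same for the moment, N m; "opening": finger opening in m; "gripper_force": force on a finger pad.
Only numpy, scipy, OpenCV 4.12 (cv2) and the standard library are available. Lean on these libraries where they do the work, as an engineer would, in place of code of your own. Each camera call takes 0.05 s, during which the arm holds its last target. There are 200 camera calls.

### The job

Make the inspection station ready for the next batch: slide the yellow transport lock fully home to its released end stop, the end nearest the robot, and only then raise the display lid to 60 degrees and leave it standing there. Lay every green power module flat on the unit's dark deck in front of the display, put every loose transformer in the blue bin, and set the bin's cover on it, fully seated and level on the rim; leave the other things on the bench alone.

Things in the scene. Friction and masses are not known exactly. Their poses are not given: they have to be found in the camera images.
- lock (a joint): yellow transport-lock knob on the unit's case, m: 0 = locked (far end of its track), 0.080 = released, the end stop nearest the robot; grows as it slides along the unit's -x. About 2 N friction, stays where it is left. Starts at 0 to 0.015
- lock_top (a point): centre of the top of the yellow lock knob: a block 20 mm along the slide (unit x), 28 mm across, 40 mm tall, on a 14 mm high aluminium track 40 mm wide on top of the case; free all round but for the lid, whose edge is 50 mm to the unit's +y. This frame is turned: its +y is the releasing direction (unit's -x)
- display (a joint): opening angle of the display lid, rad: 0 = shut flat on the case, grows as its front edge rises (turning about the unit's +y); end stop at 2.1. Stiff friction hinge (about 0.9 N m, so about 4 to 6 N at the bar): it stays where it is left. Starts at 0 to 0.05. 60 degrees = 1.047
- display_bar (a point): middle of the orange grab bar on the lid's free front edge: round, 12 mm diameter, 110 mm long along the unit's y, held by an arm at each end; 40 mm from the bar's axis to the lid's edge, 235 mm to the hinge axis. Shut, it is 69 mm above the bench, over the rear of the deck. It moves with the lid; its axes are the lid's
- display_hinge (a point): middle of the hinge axis of the display lid (axis along the unit's y), 69 mm above the bench, 235 mm behind the bar when shut; axes are the unit's
- unit: white inspection unit, bolted down: a deck in front; behind it a case 60 mm high (x +60 to +275, y +-125 mm) with the display lid (195 x 160 x 14 mm, centred at y +40) and the lock track (y -90, its middle at x +155). Origin on the bench under the deck's centre; x points from the deck to the hinge, away from the robot, y to the left seen from the robot
- deck (a point): centre of the dark flat floor of the deck, 20 mm above the bench; axes as the unit. The floor is 115 mm along x (from -55 to +60, where the case begins) and 240 mm along y; an aluminium rim 8 mm high runs round the front and the two sides. Room for three modules side by side, long side along x, 75 mm apart
- bin: blue open parts bin, bolted down, outside 130 (own x) x 170 (own y) x 52 mm high, walls and floor 4 mm (inside 122 x 162 x 48 deep). Origin: centre of the underside, z up
- bin_rim (a point): centre of the bin's mouth, at the height of the rim, 52 mm above the bench; axes as the bin
- cover: loose blue bin cover, 0.16 kg: plate 136 (own x) x 176 (own y) x 5 mm; under it a plug 110 x 150 x 8 mm that enters the bin's mouth with 6 mm play each side; on top a white grip fin 18 (own x) x 70 (own y) mm, rising 13 to 45 mm above the origin. Origin: centre of the plug's underside, z up. Starts on the bench, plug down. Seated, the plate rests on the rim, origin 8 mm below the rim
- board1: a power module: green board 80 (own x) x 50 (own y) x 5 mm with a finned metal heatsink standing on its middle, 55 long along own x, 18 wide along own y, its top 40 mm above the board's underside; 0.12 kg nominal. Grip it across the 18 mm of the heatsink. Origin: centre of the underside, z up. May be absent (None). May lie at any yaw on the bench
- board2: a power module: green board 80 (own x) x 50 (own y) x 5 mm with a finned metal heatsink standing on its middle, 55 long along own x, 18 wide along own y, its top 40 mm above the board's underside; 0.12 kg nominal. Grip it across the 18 mm of the heatsink. Origin: centre of the underside, z up. May be absent (None). May lie at any yaw on the bench
- board3: a power module: green board 80 (own x) x 50 (own y) x 5 mm with a finned metal heatsink standing on its middle, 55 long along own x, 18 wide along own y, its top 40 mm above the board's underside; 0.12 kg nominal. Grip it across the 18 mm of the heatsink. Origin: centre of the underside, z up. May be absent (None). May lie at any yaw on the bench
- coil1: a loose transformer: steel block with copper and yellow winding, 62 (own x) x 38 (own y) x 37 mm high (solid core 34 mm high), 0.22 kg nominal; grip it across the 38 mm. Origin: centre of the underside, z up. May be absent (None). May lie at any yaw on the bench
- coil2: a loose transformer: steel block with copper and yellow winding, 62 (own x) x 38 (own y) x 37 mm high (solid core 34 mm high), 0.22 kg nominal; grip it across the 38 mm. Origin: centre of the underside, z up. May be absent (None). May lie at any yaw on the bench
- screwdriver: bystander: red-handled screwdriver, 170 mm, lying along its x; leave it
- spool: bystander: grey wire spool standing upright, 54 mm across, 40 mm high, among the task's things; leave it
- ipa: bystander: white bottle with red cap, 60 mm across, 150 mm high; leave it
- tape: bystander: orange tape roll lying flat, 90 mm across, 22 mm high; leave it
- carton: bystander: cardboard box 90 x 130 x 50 mm; leave it
- jar: bystander: amber jar with black cap, 64 mm across, 75 mm high; leave it
There are look-alikes about, which are no part of the job. What is shaped like the coil1 but red is not meant.

How it is judged:
On the way, in this order (a step that is already met when the one before it is completed fails the run):
1. the transport lock is slid to its released end stop while the display is still down (value of joint lock above 0.075 m and value of joint display below 0.12 rad), for 0.2 s.
2. the display is raised to 60 degrees, within 6 (value of joint display between 0.942 and 1.152 rad), for 0.3 s.
At the end, for the whole second after the job is handed in: Lock within 5 mm of its released end stop; display at 60 degrees within 6, still; every module flat on the deck floor inside the rim (5 mm, 0.08 rad); every transformer in the bin; cover in the mouth, plate on the rim (4 mm high or low, tilt under 0.04 rad, in line with the bin); all at rest (all of step 2 and value of joint lock above 0.075 m and velocity of joint display between -0.05 and 0.05 rad/s and x of board1 in the frame of deck between -0.06 and 0.06 m and y of board1 in the frame of deck between -0.125 and 0.125 m and z of board1 in the frame of deck between -0.004 and 0.005 m and angle between each of board1, board2, board3's own z axis and vertical below 0.08 rad and linear speed of each of board1, board2, board3, coil1, coil2, cover below 0.02 m/s and x of board2 in the frame of deck between -0.06 and 0.06 m and y of board2 in the frame of deck between -0.125 and 0.125 m and z of board2 in the frame of deck between -0.004 and 0.005 m and x of board3 in the frame of deck between -0.06 and 0.06 m and y of board3 in the frame of deck between -0.125 and 0.125 m and z of board3 in the frame of deck between -0.004 and 0.005 m and x of coil1 in the frame of bin_rim between -0.061 and 0.061 m and y of coil1 in the frame of bin_rim between -0.082 and 0.082 m and z of coil1 in the frame of bin_rim between -0.056 and -0.012 m and x of coil2 in the frame of bin_rim between -0.061 and 0.061 m and y of coil2 in the frame of bin_rim between -0.082 and 0.082 m and z of coil2 in the frame of bin_rim between -0.056 and -0.012 m and horizontal distance between cover and bin_rim below 0.012 m and z of cover in the frame of bin_rim between -0.012 and -0.004 m and angle between cover's own z axis and vertical below 0.04 rad and angle between the x axis of cover and the x axis of bin, either way round below 0.12 rad); the robot touches nothing.
It fails at once if the display is raised before the lock is released (value of joint display above 0.2 rad and value of joint lock below 0.06 m).
It fails at once if a bystander is knocked aside (moved more than 50 mm) (distance of any of screwdriver, spool, ipa, tape, carton, jar from where it was at the start of the episode above 0.05 m).
Of board1, board2, board3 only 2 to 3 are there at a start; the rules pass over those that are not, and their reading is None.
Of coil1, coil2 only 1 to 2 are there at a start; the rules pass over those that are not, and their reading is None.
At some moment in a run one of board1, board2, board3, cover may be knocked a few centimetres aside while the robot is not near it.
Once in a run the grip may slacken for a moment while it holds something.
It also fails if it takes over 208 s, if anything falls off the work surface, if the arm or the gripper's body presses on something with over 40 N, if the wrist force passes 120 N, or if a joint passes its speed limit or range.

## Working session

There is one attempt and no reset: what is moved stays moved. The work goes in short steps, each a Python script; the robot and the scene stay as the last script left them, time stands still between calls to the robot, and variables do not carry over. Pictures are saved under pics/ and viewed, at most 14 in all, crops included, and the job is handed in when it is done.

```bash
mkdir -p pics; ls; python3 - <<'E'
from workcell import *
import cv2,numpy as np
s=read_state();print(s['time_s'],s['eef_pos'],s['tcp_rot'],s['opening'])
for n in("top","scene"):
    p=snapshot(n);print(n,{k:v for k,v in p.items() if k!='pixels'})
    cv2.imwrite(f'pics/{n}0.png',cv2.cvtColor(p['pixels'],cv2.COLOR_RGB2BGR))
    cv2.imwrite(f'pics/{n}0b.png',cv2.resize(cv2.cvtColor(p['pixels'],cv2.COLOR_RGB2BGR),(800,600),interpolation=cv2.INTER_CUBIC))
w=snapshot("wrist");print({k:v for k,v in w.items() if k!='pixels'})
E
```

```text
pics
0.0 [ 0.14127777 -0.5314886   0.40406706] [-6.55687073e-04  9.91574563e-01  1.29535536e-01  1.57302220e-05] 0.0851438528611093
top {'vfov': 49.861818379630165, 'cx': 258.3012050210246, 'cy': 190.26086725174775, 'pose': array([[-0.02148018,  0.99512859, -0.09621689,  0.42991272],
       [-0.9996575 , -0.01993904,  0.01695043,  0.04460479],
       [ 0.01494938,  0.09654803,  0.99521605,  1.49101705],
       [ 0.        ,  0.        ,  0.        ,  1.        ]])}
scene {'vfov': 51.6530446166731, 'cx': 256.7016500676202, 'cy': 197.1224187287261, 'pose': array([[ 0.69716019, -0.54151129,  0.4698225 ,  1.11231175],
       [ 0.71689275,  0.53178023, -0.45085981, -0.49479479],
       [-0.00569664,  0.65113386,  0.75894153,  0.98876982],
       [ 0.        ,  0.        ,  0.        ,  1.        ]])}
{'vfov': 60.70098419216178, 'cx': 252.33877453449577, 'cy': 188.48710338522233, 'T_tool_cam': array([[-8.12933127e-04,  9.51325764e-01,  3.08186030e-01,
         7.89645954e-02],
       [ 9.99999670e-01,  7.74753383e-04,  2.46247385e-04,
         1.07957144e-03],
       [-4.50668816e-06,  3.08186129e-01, -9.51326080e-01,
         3.21494308e-02],
       [ 0.00000000e+00,  0.00000000e+00,  0.00000000e+00,
         1.00000000e+00]])}
```

View pics/top0b.png

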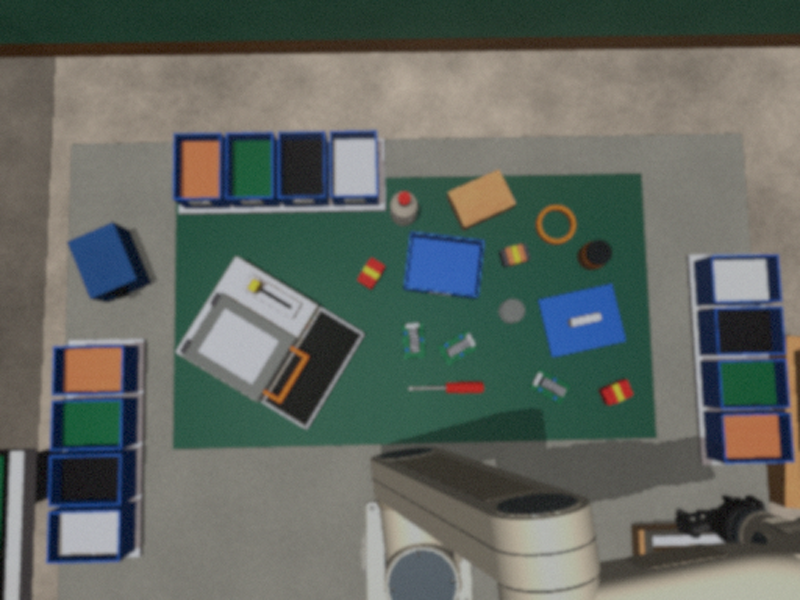

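View pics/scene0b.png

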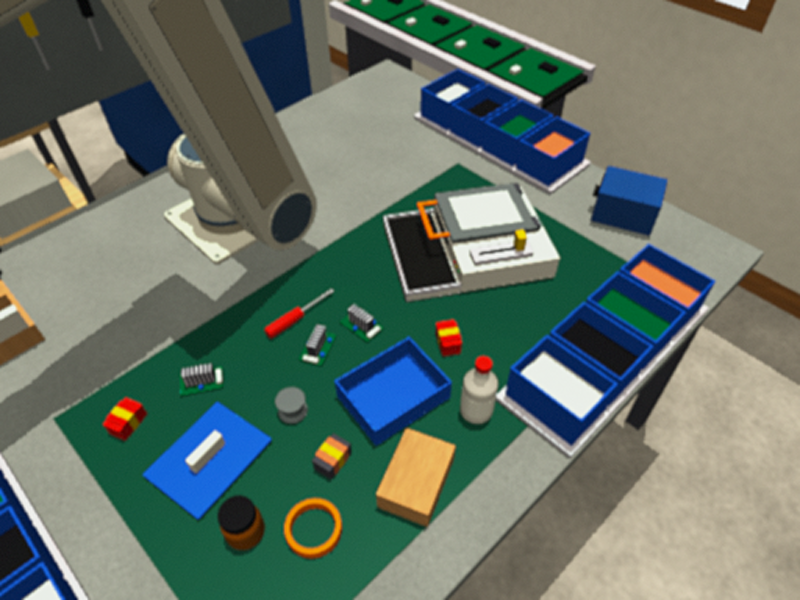

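The top view shows the unit at left (knob 255,287; bar 288,375; deck 320,368), boards at (415,340), (460,346) and (550,385), one true coil at (514,254), the bin at (444,265) and the cover at (582,320). The red coil look-alikes are at (371,272) and (617,391). Next I'll get coarse positions.

```bash
cat > h.py <<'E'
from workcell import *
import cv2,numpy as np
from scipy.spatial.transform import Rotation as R
def quat(a):  # tool down, tool x at world yaw a
    c,s=np.cos(a),np.sin(a)
    return R.from_matrix([[c,s,0],[s,-c,0],[0,0,-1]]).as_quat(scalar_first=True)
class View:
    def __init__(v,name,save=None):
        s=read_state(); p=snapshot(name); v.img=p['pixels']; v.cx,v.cy=p['cx'],p['cy']
        v.f=192/np.tan(np.radians(p['vfov'])/2)
        if name=='wrist':
            T=np.eye(4); T[:3,:3]=R.from_quat(s['tcp_rot'],scalar_first=True).as_matrix(); T[:3,3]=s['eef_pos']
            v.T=T@p['T_tool_cam']
        else: v.T=p['pose']
        v.hsv=cv2.cvtColor(v.img,cv2.COLOR_RGB2HSV)
        if save: cv2.imwrite(f'pics/{save}.png',cv2.cvtColor(v.img,cv2.COLOR_RGB2BGR))
    def w(v,px,z):  # pixels -> world on plane z
        px=np.atleast_2d(px).astype(float)
        d=np.c_[(px[:,0]-v.cx)/v.f,-(px[:,1]-v.cy)/v.f,-np.ones(len(px))]@v.T[:3,:3].T
        return v.T[:3,3]+d*((z-v.T[2,3])/d[:,2:])
    def px(v,P):
        q=(np.atleast_2d(P)-v.T[:3,3])@v.T[:3,:3]
        return np.c_[v.cx+v.f*q[:,0]/-q[:,2],v.cy-v.f*q[:,1]/-q[:,2]]
    def mask(v,lo,hi): return cv2.inRange(v.hsv,np.array(lo),np.array(hi))
    def blobs(v,m,z,amin=15,k=0):
        """contours -> world on plane z: list of (centre, (long,short), yaw of long side, px area)"""
        if k: m=cv2.morphologyEx(m,cv2.MORPH_CLOSE,np.ones((k,k)))
        out=[]
        for c in cv2.findContours(m,cv2.RETR_EXTERNAL,cv2.CHAIN_APPROX_NONE)[0]:
            A=cv2.contourArea(c)
            if A<amin: continue
            W=v.w(c[:,0],z)[:,:2]
            (x,y),(a,b),t=cv2.minAreaRect((W*1000).astype(np.float32))
            if a<b: a,b,t=b,a,t+90
            out.append((np.array([x,y])/1000,(round(a),round(b)),((np.radians(t)+np.pi/2)%np.pi)-np.pi/2,A,v.px([[x/1000,y/1000,z]])[0].round()))
        return out
def show(bs):
    for b in bs: print(' ',b[0].round(4),b[1],'yaw',round(b[2],3),'A',b[3],b[4])
E
python3 - <<'E'
from h import *
v=View('top'); s=.64
P=lambda x,y:v.img[round(y*s),round(x*s)]
for n,q in dict(bin=(444,265),cover=(560,325),knob=(255,285),bar=(280,393),deck=(325,360),sink=(416,335),mat=(350,420),coil=(514,254),sink3=(550,385),fin=(585,320),lid=(200,330),board=(450,352)).items():
    print(n,P(*q),v.hsv[round(q[1]*s),round(q[0]*s)])
for n,lo,hi,z in(('blue',(105,150,90),(125,255,255),.03),('yellow',(22,130,120),(35,255,255),.04),('orange',(8,150,150),(20,255,255),.069),('grey/white',(0,0,110),(180,60,255),.04)):
    print(n); show([b for b in v.blobs(v.mask(lo,hi),z,6) if .2<b[0][0]<.9 and b[1][0]<300 and -.6<b[0][1]<.6])
for n,p,z in(('knob',(255,285),.114),('deck',(320,368),.02),('caseTL',(235,257),.06),('caseR',(318,306),.06),('lidleft',(178,351),.07)): print(n,v.w(np.array(p)*s,z).round(3))
E
```

```text
bin [ 55 100 181] [109 178 181]
cover [ 45  93 174] [109 189 174]
knob [174 170  58] [ 29 170 174]
bar [132  82  40] [ 14 178 132]
deck [33 33 31] [30 15 33]
sink [109 115 118] [100  19 118]
mat [57 97 81] [ 78 105  97]
coil [177 167  62] [ 27 166 177]
sink3 [121 121 126] [120  10 126]
fin [171 175 184] [111  18 184]
lid [111 115 111] [ 60   9 115]
board [121 122 127] [115  12 127]
blue
  [ 0.5117 -0.3834] (175, 135) yaw -1.379 A 1759.0 [372. 205.]
  [ 0.6456 -0.0724] (171, 134) yaw 1.428 A 1654.0 [284. 169.]
  [0.8078 0.531 ] (24, 8) yaw 1.086 A 6.0 [114. 127.]
  [0.8591 0.1989] (113, 34) yaw -0.303 A 36.0 [207. 112.]
  [0.8757 0.3026] (144, 36) yaw 0.203 A 86.5 [178. 108.]
  [0.8765 0.3243] (157, 57) yaw -0.307 A 46.0 [172. 108.]
  [0.8834 0.4189] (157, 36) yaw 0.098 A 59.5 [146. 106.]
yellow
  [ 0.348  -0.4548] (40, 12) yaw 0.375 A 27.5 [395. 251.]
  [0.6051 0.357 ] (21, 16) yaw -0.589 A 19.5 [162. 182.]
  [0.6293 0.0931] (37, 12) yaw 1.008 A 24.5 [237. 174.]
  [ 0.6652 -0.2367] (40, 14) yaw 0.24 A 33.0 [330. 162.]
orange
  [0.4038 0.2813] (115, 41) yaw -0.581 A 62.0 [183. 240.]
  [0.8699 0.4732] (115, 67) yaw 0.011 A 499.0 [128. 107.]
grey/white
knob [[0.596 0.339 0.114]]
deck [[0.415 0.212 0.02 ]]
caseTL [[0.666 0.395 0.06 ]]
caseR [[0.553 0.211 0.06 ]]
lidleft [[0.459 0.515 0.07 ]]
```

```bash
python3 - <<'E'
from h import *
pts=[('c',.51,-.36,.42,0),('b',.47,-.12,.42,0),('bin',.64,-.13,.42,0),('u',.50,.29,.45,0.)]
ims=[]
import pickle
for n,x,y,z,a in pts:
    try: reach([x,y,z],quat(a))
    except Unreachable as e: print(n,e); continue
    v=View('wrist','w_'+n); pickle.dump(v,open(f'{n}.pkl','wb')); ims.append(cv2.resize(cv2.cvtColor(v.img,cv2.COLOR_RGB2BGR),(400,300),interpolation=cv2.INTER_AREA)); print(n,read_state()['time_s'],read_state()['eef_pos'].round(3))
while len(ims)<4: ims.append(ims[0]*0)
cv2.imwrite('pics/m1.png',np.vstack([np.hstack(ims[:2]),np.hstack(ims[2:])]))
E
```

```text
c 1.7583 [ 0.509 -0.361  0.42 ]
b 2.7667 [ 0.471 -0.121  0.42 ]
bin 3.5333 [ 0.64  -0.131  0.42 ]
u 8.1667 [0.5  0.29 0.45]
```

View pics/m1.png

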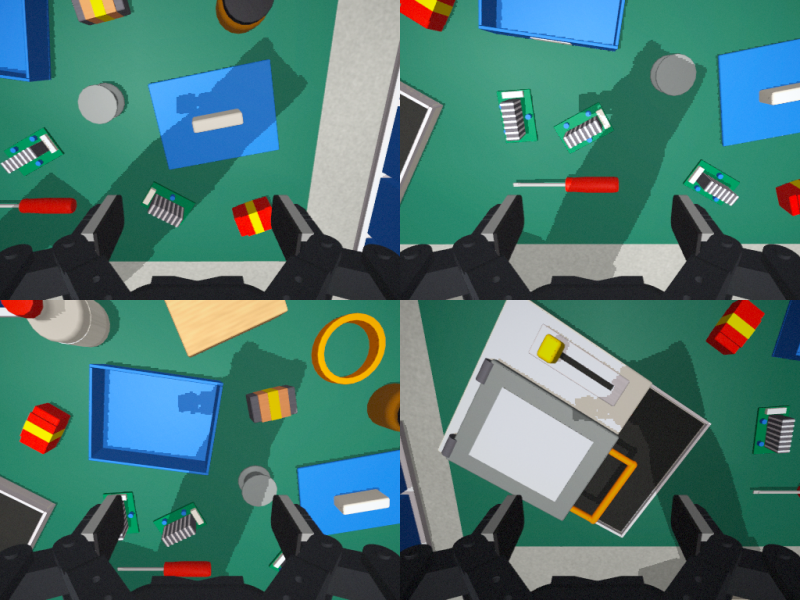

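The wrist views are clear. Top-left has the cover at (213,115) and a board at (168,205). Top-right has boards at (515,115) and (583,127). Bottom-left has the bin at (157,418), the coil at (272,404) and the spool at (258,486). Bottom-right has the unit, with the knob at (550,348). I'll enlarge the unit view.

```bash
python3 - <<'E'
import cv2
i=cv2.imread('pics/w_u.png'); cv2.imwrite('pics/w_ub.png',cv2.resize(i[0:330,30:470],(800,600),interpolation=cv2.INTER_CUBIC))
E
```

```text
(no output)
```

View pics/w_ub.png

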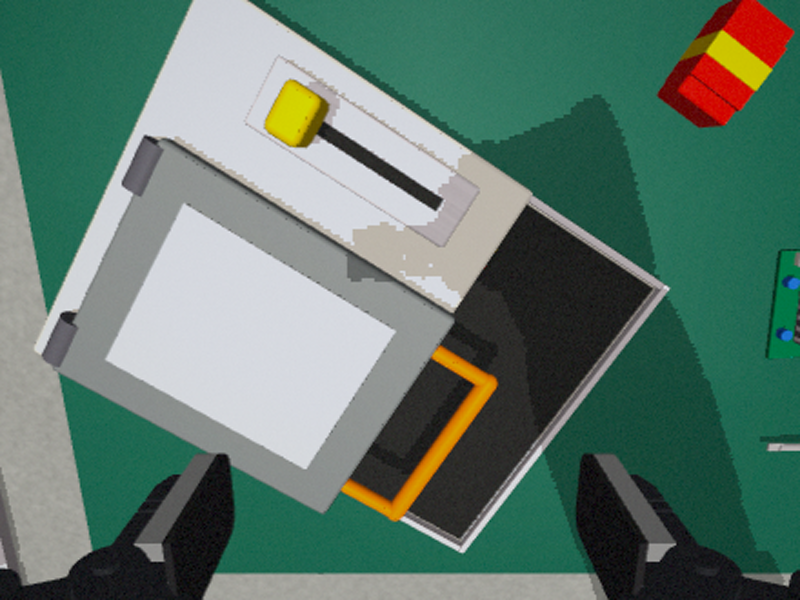

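The unit view shows the case's front-right top corner at (531,192), the case's rear-left corner at (36,350), deck rim corners at (668,288) and (462,550), lid front corners at (453,318) and (322,512), and the knob top at about (295,105).

```bash
python3 - <<'E'
from h import *
import pickle
L=lambda n:pickle.load(open(n+'.pkl','rb'))
u=L('u'); c=lambda x,y:(x*.55+30,y*.55)
W={n:u.w(c(*p),z)[0,:2] for n,p,z in(('caseFR',(531,192),.06),('caseRL',(36,350),.06),('rimR',(668,288),.028),('rimL',(462,550),.028),('lidR',(453,318),.076),('lidL',(322,512),.076),('slotend',(437,208),.074),('slotbase',(325,127),.074),('trackN',(443,247),.074),('trackN2',(478,190),.074),('trackF2',(277,55),.074))}
for k,x in W.items(): print(k,x.round(4))
d=W['lidL']-W['lidR'];print('lid w',np.hypot(*d),'yaw',np.arctan2(-d[0],d[1])); d=W['rimL']-W['rimR'];print('rim w',np.hypot(*d),'yaw',np.arctan2(-d[0],d[1]))
d=W['caseRL']-W['caseFR'];yaw=np.arctan2(d[1],d[0])-np.arctan2(250,215);print('diag',np.hypot(*d),'exp .330, yaw',yaw)
m=(W['caseRL']+W['caseFR'])/2
for yw in(yaw,):
    ux=np.array([np.cos(yw),np.sin(yw)]);uy=np.array([-ux[1],ux[0]]);o=m-.1675*ux
    print('origin',o)
    for k,x in W.items(): print(k,((x-o)@ux).round(4),((x-o)@uy).round(4))
    for nm,z,lo,hi in(('knob',.114,(22,130,90),(35,255,255)),('bar',.069,(8,170,90),(20,255,255))):
        for b in u.blobs(u.mask(lo,hi),z,100):
            if b[0][1]>.2: print(nm,b[0].round(4),b[1],round(b[2],3),((b[0]-o)@ux).round(4),((b[0]-o)@uy).round(4))
C,B,N=L('c'),L('b'),L('bin')
print('cover');show(C.blobs(C.mask((100,120,40),(120,255,255)),.013,800,5))
print('fin');show([b for b in C.blobs(C.mask((0,0,150),(180,40,255)),.045,200)])
print('bin');show(N.blobs(N.mask((100,120,40),(120,255,255)),.052,800,5))
print('coil yellow');show(N.blobs(N.mask((22,130,90),(35,255,255)),.037,60))
for n,V in(('B',B),('C',C)):
    print('green',n);show([b for b in V.blobs(V.mask((64,185,60),(74,255,255)),.005,80,5)])
for V,q in((B,(505,100)),(B,(560,140)),(N,(252,385)),(N,(290,385))):pass
print(B.hsv[int(90*1.28),int(130*1.28)],B.hsv[int(200*1.28),int(40*1.28)], B.hsv[int(139*1.28),int(133*1.28)])
for n in('w_b',):
    i=cv2.imread(f'pics/{n}.png')[80:290,100:460]; cv2.imwrite('pics/wbc.png',cv2.resize(i,None,fx=2.2,fy=2.2,interpolation=cv2.INTER_CUBIC))
E
```

```text
caseFR [0.5557 0.2149]
caseRL [0.4588 0.5222]
rimR [0.4912 0.1129]
rimL [0.2842 0.2444]
lidR [0.484  0.2599]
lidL [0.3505 0.3437]
slotend [0.5479 0.2704]
slotbase [0.591  0.3318]
trackN [0.5259 0.2666]
trackN2 [0.5577 0.2476]
trackF2 [0.6266 0.3555]
lid w 0.15755046775174786 yaw 1.0103983917708774
rim w 0.24527332044857153 yaw 1.0046011210910826
diag 0.3221586855911665 exp .330, yaw 1.0156354201576359
origin [0.41897584 0.22621754]
caseFR 0.0625 -0.1221
caseRL 0.2725 0.1221
rimR -0.0583 -0.1211
rimL -0.0556 0.1241
lidR 0.0629 -0.0375
lidL 0.0638 0.1201
slotend 0.1055 -0.0863
slotbase 0.1804 -0.0905
trackN 0.0906 -0.0696
trackN2 0.0913 -0.1067
trackF2 0.2193 -0.1083
knob [0.5948 0.3407] (27, 23) -0.567 0.19 -0.089
bar [0.4016 0.2806] (123, 46) -0.562 0.0371 0.0434
cover
  [ 0.3893 -0.6611] (276, 59) yaw 0.237 A 4103.5 [487. 246.]
  [ 0.5131 -0.3893] (174, 135) yaw -1.378 A 17149.5 [276. 151.]
  [ 0.6197 -0.1261] (108, 71) yaw -0.143 A 6372.5 [30. 52.]
fin
  [ 0.249  -0.3702] (272, 61) yaw 1.569 A 4354.0 [259. 354.]
  [ 0.515  -0.3889] (68, 21) yaw -1.376 A 1038.5 [278. 155.]
  [ 0.5377 -0.2283] (51, 50) yaw 0.711 A 1834.5 [124. 134.]
  [ 0.442  -0.6308] (285, 23) yaw -0.003 A 1714.0 [490. 218.]
  [ 0.4824 -0.5707] (357, 83) yaw -0.0 A 23024.5 [443. 184.]
bin
  [ 0.5343 -0.3553] (146, 122) yaw -1.378 A 11143.0 [448. 251.]
  [ 0.6454 -0.0725] (169, 132) yaw 1.43 A 19971.0 [195. 156.]
coil yellow
  [0.6277 0.0852] (57, 24) yaw 1.329 A 498.0 [ 55. 170.]
  [ 0.668  -0.2359] (47, 19) yaw 0.387 A 500.0 [350. 132.]
  [ 0.7354 -0.3284] (84, 82) yaw 0.853 A 5591.0 [449.  64.]
green B
green C
[ 78 215 103] [ 82 196 133] [ 79 229 178]
```

View pics/wbc.png

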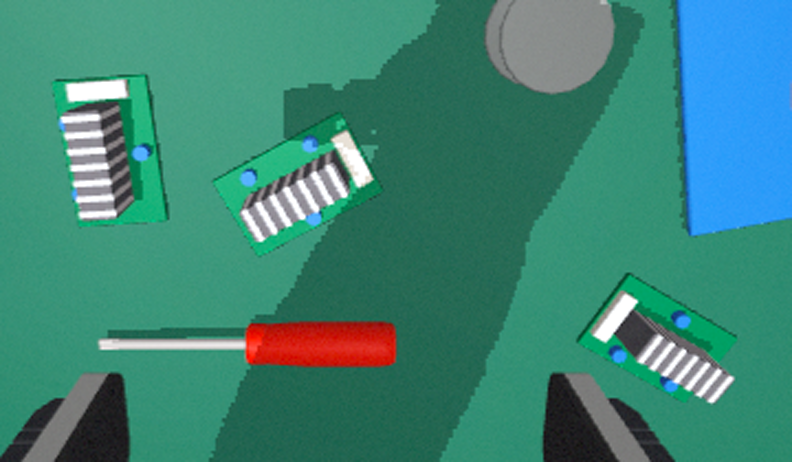

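The crop shows board corners clearly, with quads near (110,150), (298,185) and (657,338). I'll compute the board poses, then do the lock.

```bash
cat >> h.py <<'E'
YU=1.008; UX=np.array([np.cos(YU),np.sin(YU)]); UY=np.array([-UX[1],UX[0]])
O=np.array([.5557+.4588,.2149+.5222])/2-.1675*UX
U=lambda x,y,z:np.r_[O+x*UX+y*UY,z]
G=np.array([0,0,.155])
E
python3 - <<'E'
from h import *
import pickle
B=pickle.load(open('b.pkl','rb'))
for n,c in dict(A=[(53,82),(147,74),(167,217),(80,225)],B=[(340,114),(382,188),(262,255),(214,180)],C=[(628,273),(736,337),(685,402),(578,342)]).items():
    W=B.w(np.array(c)/2.2+[100,80],.005)[:,:2]; (x,y),(a,b),t=cv2.minAreaRect((W*1000).astype(np.float32)); t=t if a>b else t+90
    print(n,W.mean(0).round(4),x,y,a,b,np.radians(t))
a=YU-np.pi/2
k=U(.1905,-.09,.097); print('knob',k, read_state()['qpos'].round(2))
set_gripper(.06,40)
reach(k+G+[0,0,.1],quat(a))
print(line_to(k+G,velocity=.12,max_force=8),read_state()['eef_pos'])
set_gripper(0,40); s=read_state();print('grip',s['opening'],s['gripper_force'])
p=read_state()['eef_pos']
print(line_to(p-.095*np.r_[UX,0],velocity=.06,max_force=20)); s=read_state();print('moved',((s['eef_pos']-p)[:2]@UX),s['ft_force'],s['opening'])
set_gripper(.06); line_to(s['eef_pos']+[0,0,.12]); 
reach([.5,.29,.45],quat(0)); v=View('wrist','w_u2')
for b in v.blobs(v.mask((22,130,90),(35,255,255)),.114,100):
    if b[0][1]>.2: print('knob',b[0].round(4),b[1],((b[0]-O)@UX).round(4),((b[0]-O)@UY).round(4))
print(read_state()['time_s'],read_state()['qpos'].round(2))
E
```

```text
A [ 0.4751 -0.0024] 474.9988098144531 -2.580669403076172 78.59152221679688 49.480873107910156 0.07037129374284813
B [ 0.4564 -0.1025] 457.0133056640625 -102.13172149658203 49.76158142089844 77.11976623535156 2.089834339157894
C [ 0.3636 -0.3103] 363.62640380859375 -310.3958740234375 80.319091796875 49.263572692871094 1.0430527404340528
knob [0.59564071 0.33998283 0.097     ] [ 0.38  0.3   0.19  1.46 -0.   -2.76]
False [0.59578727 0.34004042 0.25320764]
grip 0.019963071734980402 40.31506597995758
True
moved -0.07513829385885656 [ 2.70073461  5.52039801 -0.0199871 ] 0.019732127279781186
knob [0.5556 0.2784] (27, 20) 0.117 -0.0891
13.7667 [ 0.38  0.3   0.19  1.46 -0.   -2.76]
```

```bash
python3 - <<'E'
from h import *
v=View('wrist')
m=v.mask((8,170,60),(20,255,255)); ys,xs=np.nonzero(m); W=v.w(np.c_[xs,ys],.069)[:,:2]-O; W=W[W@UX<.1]
x=W@UX;y=W@UY; k=(abs(x)<.1)&(y>-.1)&(y<.15); x,y=x[k],y[k]
print('front',np.percentile(x,[0.5,2]),'y ext',np.percentile(y,[.5,99.5]))
bx=np.percentile(x,1)+.006; by=np.percentile(y,[.5,99.5]).mean(); print('bar',bx,by)
if not(.012<bx<.032 and .03<by<.05): raise SystemExit
a=YU-np.pi/2; b=U(bx,by,.067); set_gripper(.036,40)
reach(b+G+[0,0,.1],quat(a))
print('contact',line_to(b+G,velocity=.1,max_force=8))
set_gripper(0,50); s=read_state();print('grip',s['opening'],s['gripper_force'],s['ft_force'])
p=s['eef_pos'];hx=np.r_[UX,0]
for t in np.radians(np.arange(6,61,6)):
    hit=line_to(p+.235*((1-np.cos(t))*hx+[0,0,np.sin(t)]),velocity=.06,max_force=45)
    s=read_state()
    if hit or s['opening']<.009: print('stop',t,s['opening'],s['ft_force']);break
s=read_state();print(np.degrees(t),s['opening'],s['ft_force'],s['eef_pos'],s['time_s'])
v=View('scene','s_lid')
E
```

```text
front [0.01369912 0.01395386] y ext [-0.01878101  0.10272086]
bar 0.019793910478360308 0.041969925470210744
contact False
grip 0.010307467750034783 48.602367639541626 [ 2.26263155  6.48459449 -1.9794414 ]
59.99999999999999 0.010222084791232206 [-6.26205241 -4.98294324 10.87536562] [0.45575854 0.36583691 0.42786081] 21.9833
```

```bash
python3 - <<'E'
from h import *
set_gripper(.036); p=read_state()['eef_pos']; line_to(p+[0,0,.06]); 
reach([.47,-.10,.40],quat(0)); v=View('wrist','w_b2'); s=View('scene','s_lid2')
a=cv2.imread('pics/s_lid2.png')[80:300,200:420]; b=cv2.imread('pics/w_b2.png')
cv2.imwrite('pics/m2.png',np.hstack([cv2.resize(a,(384,384)),cv2.resize(b,(416,384)) ]))
import pickle; pickle.dump(v,open('b2.pkl','wb'))
# lid angle: bar height via triangulated orange centroid (scene) constrained to circle
m=s.mask((8,150,60),(20,255,255)); n,l,st,c=cv2.connectedComponentsWithStats(m)
for i in range(1,n):
    if st[i,4]>60: print(c[i].round(),st[i,4])
for d in (50,55,60,65,70):
    t=np.radians(d); print(d,s.px([U(.0198+.235*(1-np.cos(t)),.04+yy,.069+.235*np.sin(t)) for yy in(-.055,0,.055)]).round())
print(read_state()['time_s'])
for q in((130,90),(58,130),(60,300)): pass
E
```

```text
[470.   7.] 580
[217.  37.] 90
[312.  90.] 116
[354.  92.] 177
[426. 181.] 428
[494. 187.] 490
[ 10. 212.] 403
[261. 308.] 960
[216. 286.] 77
[210. 294.] 87
[273. 309.] 95
[200. 337.] 609
[157. 342.] 255
50 [[303. 105.]
 [298.  94.]
 [293.  85.]]
55 [[308. 101.]
 [303.  90.]
 [299.  81.]]
60 [[314.  97.]
 [309.  87.]
 [304.  77.]]
65 [[320.  93.]
 [315.  83.]
 [310.  74.]]
70 [[327.  90.]
 [321.  80.]
 [316.  71.]]
27.025
```

View pics/m2.png

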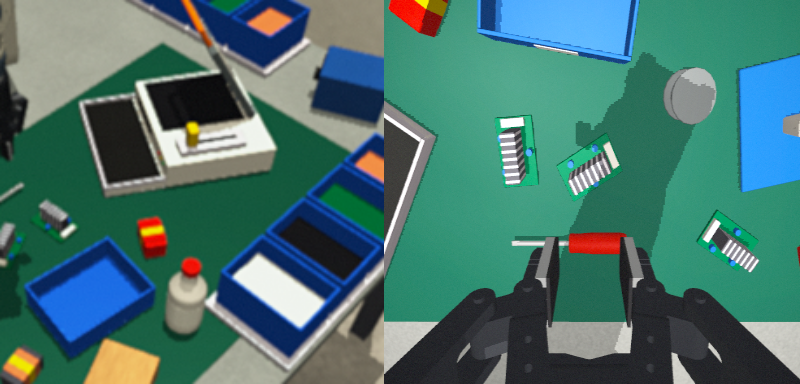

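The lid stands near 60° (bar blob at 312,90, predicted 309,87), and the knob is at the near end of its track. In the wrist view the boards sit at (517,150), (590,165) and (728,240). Now I'll build a board detector on the stored picture.

```bash
cat >> h.py <<'E'
def white_sink(v):pass
def boards(v,lo=(70,205,90),hi=(81,255,255)):
    """green boards: filled hull of saturated-green contours, 80x50 rect on z=.005; yaw by long side"""
    m=cv2.morphologyEx(v.mask(lo,hi),cv2.MORPH_CLOSE,np.ones((9,9)))
    return [b for b in v.blobs(m,.005,150) if 55<b[1][0]<100 and 35<b[1][1]<70]
E
python3 - <<'E'
from h import *
import pickle
v=pickle.load(open('b2.pkl','rb'))
for x,y in((145,116),(180,178),(112,183),(100,220),(200,230),(290,150),(265,205)): print((x,y),v.hsv[y,x])
for n in('b','b2'):
    v=pickle.load(open(n+'.pkl','rb'))
    for smin in(205,215,225): print(n,smin);show(boards(v,(70,smin,60),(82,255,255)))
E
```

```text
(145, 116) [ 80 137 164]
(180, 178) [ 79 226 184]
(112, 183) [ 81 156 154]
(100, 220) [ 81 161 152]
(200, 230) [ 81 154 157]
(290, 150) [ 80 159 111]
(265, 205) [ 81 176 107]
b 205
  [ 0.3642 -0.3095] (82, 50) yaw 1.039 A 1006.5 [398. 234.]
  [ 0.4565 -0.1012] (79, 50) yaw -1.074 A 1174.0 [235. 164.]
  [ 0.475  -0.0016] (79, 50) yaw 0.067 A 885.0 [150. 149.]
b 215
  [ 0.364  -0.3095] (81, 50) yaw 1.04 A 974.0 [398. 234.]
  [ 0.4565 -0.1015] (79, 50) yaw -1.074 A 840.5 [235. 164.]
  [ 0.475  -0.0021] (79, 49) yaw 0.067 A 871.5 [151. 149.]
b 225
  [ 0.364  -0.3095] (81, 50) yaw 1.042 A 962.5 [398. 234.]
  [ 0.475  -0.0021] (79, 49) yaw 0.067 A 866.5 [151. 149.]
b2 205
  [ 0.364  -0.3091] (82, 50) yaw 1.039 A 1150.0 [422. 241.]
  [ 0.4564 -0.1011] (79, 50) yaw -1.074 A 1280.0 [253. 168.]
  [ 0.475  -0.0014] (79, 50) yaw 0.069 A 951.5 [164. 152.]
b2 215
  [ 0.364  -0.3091] (81, 50) yaw 1.039 A 1105.0 [422. 241.]
  [ 0.4564 -0.1014] (79, 50) yaw -1.072 A 1068.0 [253. 168.]
  [ 0.475  -0.0016] (79, 50) yaw 0.069 A 942.0 [164. 152.]
b2 225
  [ 0.3642 -0.3092] (81, 50) yaw 1.041 A 1098.0 [422. 241.]
  [ 0.475  -0.0016] (79, 50) yaw 0.069 A 827.0 [164. 152.]
```

```bash
cat >> h.py <<'E'
def go(p,a):  # joint move, grasp point to p with tool yaw a or a+pi
    for k in(0,np.pi,-np.pi):
        try: reach(np.asarray(p)+G,quat(a+k)); return a+k
        except Unreachable: pass
    raise Unreachable(str(p))
def pick(xy,a,z,opn,wmin,squeeze=40,clear=.12):
    set_gripper(opn,squeeze); go(np.r_[xy,z+clear],a)
    hit=line_to(np.r_[xy,z]+G,velocity=.15,max_force=10)
    set_gripper(0,squeeze); o=read_state()['opening']
    line_to(np.r_[xy,z+clear]+G,velocity=.2); o2=read_state()['opening']
    print('pick',np.round(xy,3),'hit',hit,'open',round(o,4),round(o2,4)); return o2>wmin
def place(xy,a,z,opn,over=.1,below=.004,fmax=6,squeeze=None):
    go(np.r_[xy,z+over],a); line_to(np.r_[xy,z+.02]+G,velocity=.15); o=read_state()['opening']
    hit=line_to(np.r_[xy,z-below]+G,velocity=.03,max_force=fmax); p=read_state()['eef_pos']
    set_gripper(opn); line_to(p+[0,0,over],velocity=.2)
    print('place hit',hit,'z',round(p[2]-.155-z,4),'open before',round(o,4),'t',read_state()['time_s']); return o
E
cat > b.py <<'E'
from h import *
import sys
LOOK=[.47,-.10,.40]
def todo():
    reach(LOOK,quat(0)); return [b for b in boards(View('wrist')) if b[0][1]<.06]
for y in [float(q) for q in sys.argv[1:]]:
    bs=sorted(todo(),key=lambda b:b[0][0]+b[0][1]); show(bs)
    if not bs: break
    b=bs[-1]
    if not pick(b[0],b[2],.030,.05,.014): print('lost'); break
    place(U(.003,y,0)[:2],YU,.050,.05)
E
python3 b.py .075 && python3 - <<'E'
from h import *
reach([.42,.22,.42],quat(0)); v=View('wrist','w_d1')
for b in v.blobs(cv2.morphologyEx(v.mask((70,205,60),(82,255,255)),cv2.MORPH_CLOSE,np.ones((9,9))),.025,150): print(b[1],'unit',((b[0]-O)@UX).round(4),((b[0]-O)@UY).round(4),'yaw',b[2]-YU)
print(read_state()['time_s'])
E
```

```text
[ 0.3641 -0.3091] (82, 50) yaw 1.044 A 1117.0 [422. 241.]
  [ 0.4565 -0.1012] (79, 50) yaw -1.073 A 2838.0 [253. 168.]
  [ 0.4751 -0.0015] (80, 50) yaw 0.06 A 944.5 [164. 152.]
pick [ 0.475 -0.002] hit False open 0.0174 0.0171
place hit True z 0.0005 open before 0.0171 t 33.8333
(79, 49) unit -0.0059 0.0942 yaw -0.005410996273474744
(139, 105) unit 0.1659 0.2087 yaw -1.0090424944087113
(348, 224) unit -0.1667 -0.088 yaw -0.7704244425153455
38.35
```

View pics/w_d1.png

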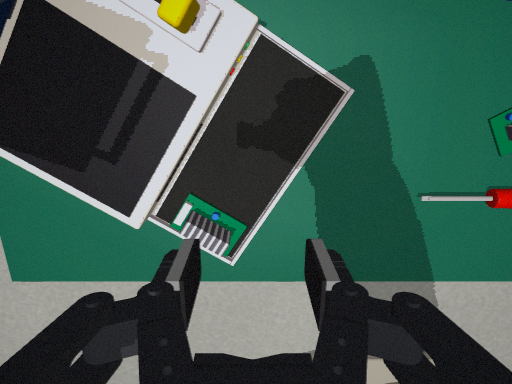

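```bash
python3 - <<'E'
from h import *
v=View('wrist')
for n,p,z in(('rimFR',(354,91),.028),('rimFL',(232,265),.028),('rimBL',(148,217),.028),('rimBR',(262,24),.028),('caseFL',(138,228),.06),('caseFR',(258,22),.06),('brd1',(180,222),.025),('brd2',(190,194),.025),('brd3',(246,226),.025),('brd4',(235,257),.025)):
    w=v.w(p,z)[0,:2]; print(n,w.round(4),((w-O)@UX).round(4),((w-O)@UY).round(4))
print(read_state()['eef_pos'], v.T[:3,3])
t=View('top')
s=.64
for b in boards(t): print(b)
m=cv2.morphologyEx(t.mask((70,150,60),(82,255,255)),cv2.MORPH_OPEN,np.ones((2,2)))
cv2.imwrite('pics/t3.png',cv2.resize(cv2.cvtColor(t.img,cv2.COLOR_RGB2BGR)[140:290,100:250],(600,600),interpolation=cv2.INTER_CUBIC))
for n,p,z in(('rimR',(363,333),.028),('rimL',(307,428),.028)): 
    w=t.w(np.array(p)*s,z)[0,:2]; print('top',n,w.round(4),((w-O)@UX).round(4),((w-O)@UY).round(4))
E
```

```text
rimFR [0.4904 0.112 ] -0.0585 -0.1226
rimFL [0.2823 0.2445] -0.0574 0.1241
rimBL [0.3472 0.3429] 0.0604 0.1217
rimBR [0.5542 0.2093] 0.0578 -0.1247
caseFL [0.3477 0.3441] 0.0617 0.1219
caseFR [0.5509 0.2138] 0.0599 -0.1195
brd1 [0.3394 0.3061] 0.0251 0.1087
brd2 [0.375  0.2919] 0.0321 0.071
brd3 [0.334  0.2267] -0.0448 0.0708
brd4 [0.2918 0.2408] -0.0555 0.114
[0.41998247 0.22001143 0.4199984 ] [0.49922126 0.2189839  0.38780379]
top rimR [0.492  0.1133] -0.0565 -0.1233
top rimL [0.283  0.2413] -0.0598 0.1217
```

View pics/t3.png

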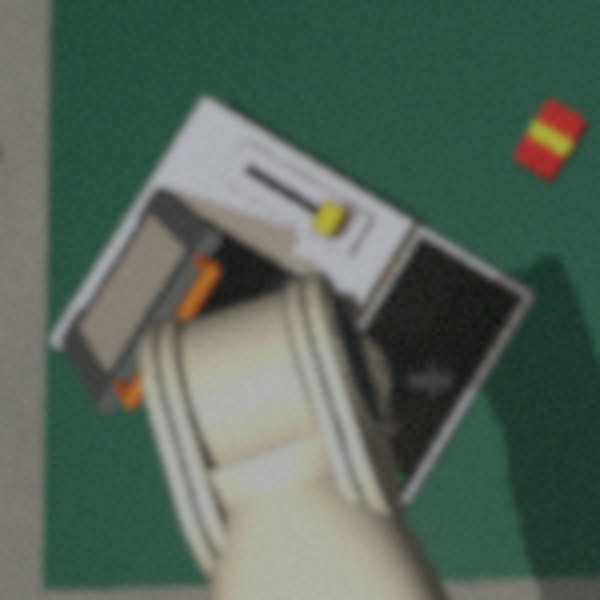

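The board is about 19 mm nearer the left rim than I placed it, at y +0.094, while the deck rim checks out symmetric. It was probably knocked. I'll re-set it and check.

```bash
cat > d.py <<'E'
from h import *
def deck(save=None):
    reach([.42,.22,.42],quat(0)); v=View('wrist',save); out=[]
    for b in v.blobs(cv2.morphologyEx(v.mask((70,205,60),(82,255,255)),cv2.MORPH_CLOSE,np.ones((9,9))),.025,150):
        q=b[0]-O
        if abs(q@UX)<.07 and abs(q@UY)<.13: out.append(b); print('deck board',b[1],'unit',(q@UX).round(4),(q@UY).round(4),'yaw',round(b[2]-YU,3))
    print(read_state()['time_s']); return out
E
python3 - <<'E'
from d import *
b=deck()[0]
if pick(b[0],YU,.055,.042,.014): place(U(.003,.072,0)[:2],YU,.056,.042)
deck('w_d2')
E
```

```text
deck board (79, 49) unit -0.006 0.0943 yaw -0.003
38.75
pick [0.335 0.272] hit False open 0.0172 0.0173
place hit True z -0.0003 open before 0.0174 t 48.1167
deck board (79, 50) unit 0.0023 0.0704 yaw 0.004
52.6333
```

```bash
python3 b.py 0 -.075 && python3 -c "
from d import *
deck('w_d3')"
```

```text
[ 0.3637 -0.3098] (80, 50) yaw 1.044 A 1111.5 [423. 241.]
  [ 0.4564 -0.1011] (79, 50) yaw -1.074 A 1271.0 [252. 168.]
pick [ 0.456 -0.101] hit False open 0.0174 0.0173
place hit True z 0.0005 open before 0.0174 t 70.3833
  [ 0.3636 -0.3097] (80, 50) yaw 1.04 A 1089.0 [423. 241.]
pick [ 0.364 -0.31 ] hit False open 0.0175 0.0175
place hit True z 0.0005 open before 0.0173 t 79.6667
deck board (79, 49) unit 0.0023 0.0704 yaw 0.003
deck board (79, 49) unit 0.0007 -0.0012 yaw -0.003
deck board (79, 50) unit 0.0016 -0.0756 yaw 0.004
83.9917
```

```bash
python3 - <<'E'
from h import *
reach([.62,-.21,.42],quat(0)); v=View('wrist','w_coil')
import pickle; pickle.dump(v,open('coil.pkl','wb'))
show(v.blobs(v.mask((22,130,90),(35,255,255)),.037,60))
p=v.px([[.667,-.236,.03]])[0].astype(int); print(p)
x0,y0=p-[60,45]; x0=max(x0,0);y0=max(y0,0); print(x0,y0)
cv2.imwrite('pics/coilc.png',cv2.resize(cv2.cvtColor(v.img,cv2.COLOR_RGB2BGR)[y0:y0+90,x0:x0+120],None,fx=6,fy=6,interpolation=cv2.INTER_CUBIC))
m=cv2.bitwise_not(v.mask((70,120,0),(90,255,255)))  # not mat
show([b for b in v.blobs(m,.034,300) if np.hypot(*(b[0]-[.667,-.236]))<.08])
E
```

```text
[0.6249 0.0563] (21, 8) yaw -1.266 A 91.0 [  7. 154.]
  [ 0.6663 -0.2374] (41, 15) yaw 0.258 A 487.0 [278. 115.]
  [ 0.7399 -0.3347] (84, 74) yaw 1.125 A 1274.0 [379.  39.]
[275 114]
215 69
  [ 0.6659 -0.2371] (62, 42) yaw -1.334 A 2206.5 [277. 115.]
```

View pics/coilc.png

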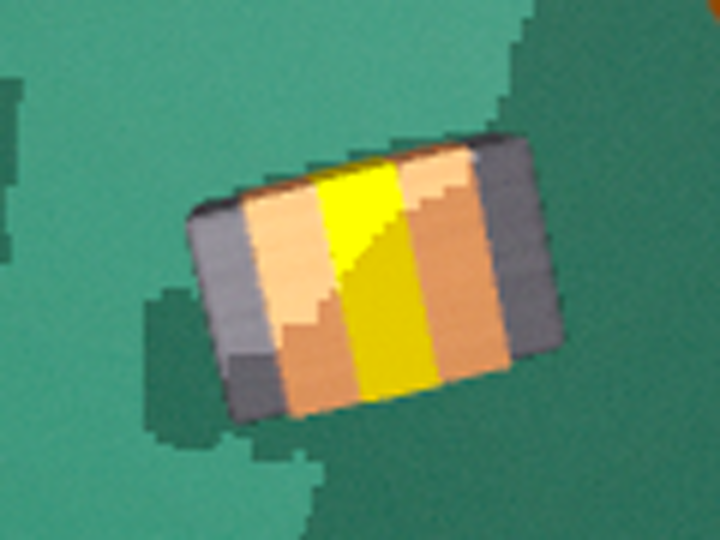

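The crop shows the steel/copper/yellow coil, rotated about 15°, matching the 62x42 mm blob. I'll pick it and bin it.

```bash
python3 - <<'E'
from h import *
if pick(np.array([.666,-.237]),-1.334,.022,.065,.032,60): place(np.array([.6455,-.0725]),1.43-np.pi,.027,.058,over=.13)
reach([.57,-.22,.45],quat(0)); v=View('wrist','w_cov')
print('yellow');show(v.blobs(v.mask((22,130,90),(35,255,255)),.04,60))
print('blue');show(v.blobs(v.mask((100,120,40),(120,255,255)),.013,800,5))
print('fin');show(v.blobs(v.mask((0,0,150),(180,40,255)),.045,200))
print('bin');show(v.blobs(v.mask((100,120,40),(120,255,255)),.052,800,5))
print(read_state()['time_s'])
E
```

```text
pick [ 0.666 -0.237] hit False open 0.037 0.0371
place hit True z 0.0003 open before 0.0372 t 98.4
yellow
  [ 0.3836 -0.434 ] (26, 12) yaw 0.698 A 103.0 [411. 290.]
  [0.621  0.0546] (19, 10) yaw -1.476 A 98.0 [  7. 109.]
  [ 0.6459 -0.0728] (39, 14) yaw -0.132 A 448.0 [118.  86.]
  [ 0.7104 -0.3325] (83, 37) yaw 1.57 A 711.5 [360.  20.]
blue
  [ 0.5136 -0.3881] (175, 135) yaw -1.378 A 12963.0 [381. 192.]
  [ 0.6428 -0.061 ] (195, 143) yaw 1.431 A 20731.0 [117.  88.]
fin
  [ 0.2502 -0.4244] (53, 49) yaw 1.57 A 603.5 [392. 370.]
  [ 0.2503 -0.0182] (51, 49) yaw 1.57 A 585.0 [113. 370.]
  [ 0.2735 -0.2211] (195, 20) yaw 1.57 A 338.5 [253. 358.]
  [ 0.5182 -0.3838] (75, 27) yaw -1.378 A 1165.5 [388. 197.]
  [ 0.5536 -0.209 ] (41, 15) yaw -0.724 A 204.0 [242. 168.]
  [ 0.4181 -0.5258] (337, 60) yaw 0.238 A 5022.5 [487. 269.]
bin
  [ 0.5267 -0.372 ] (158, 122) yaw -1.378 A 12963.0 [381. 192.]
  [ 0.6434 -0.0764] (177, 129) yaw 1.431 A 20731.0 [117.  88.]
102.025
```

View pics/w_cov.png

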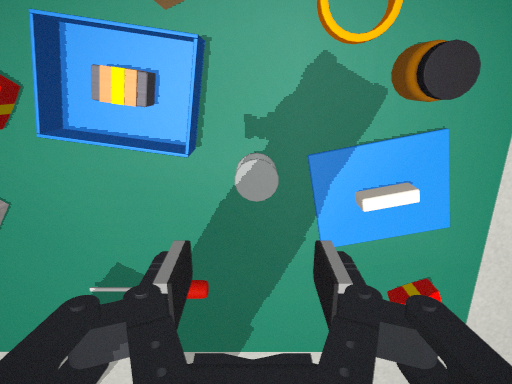

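```bash
python3 - <<'E'
from h import *
reach([.566,-.0725,.42],quat(0)); v=View('wrist','w_bin2')
bs=[b for b in v.blobs(v.mask((100,120,40),(120,255,255)),.052,3000,5)]; show(bs); B=min(bs,key=lambda b:np.hypot(*(b[0]-[.645,-.0725])))
reach([.434,-.3885,.42],quat(0)); v=View('wrist')
cs=[b for b in v.blobs(v.mask((100,120,40),(120,255,255)),.013,3000,5)]; show(cs); C=min(cs,key=lambda b:np.hypot(*(b[0]-[.513,-.388])))
print('fin');show(v.blobs(v.mask((0,0,150),(180,40,255)),.045,300))
ok=abs(B[1][0]-170)<5 and abs(B[1][1]-130)<5 and abs(C[1][0]-176)<5 and abs(C[1][1]-136)<5; print(ok)
if ok and pick(C[0],C[2],.036,.05,.014,70):
    a=B[2]
    while a>C[2]+np.pi/2: a-=np.pi
    place(B[0],a,.080,.05,over=.12,fmax=10)
    reach([.566,-.0725,.42],quat(0)); v=View('wrist','w_fin')
    show([b for b in v.blobs(v.mask((100,120,40),(120,255,255)),.057,3000,5)])
    show([b for b in v.blobs(v.mask((0,0,150),(180,40,255)),.089,300)])
print(read_state()['time_s'])
E
```

```text
[ 0.5198 -0.3169] (121, 81) yaw 0.194 A 6783.5 [475. 203.]
  [ 0.6446 -0.0722] (169, 131) yaw 1.43 A 23857.0 [252.  83.]
  [ 0.317  -0.6751] (421, 83) yaw 0.238 A 10107.5 [477. 245.]
  [ 0.5132 -0.3894] (175, 136) yaw -1.378 A 20660.0 [253.  83.]
fin
  [ 0.1459 -0.2018] (49, 43) yaw 1.57 A 599.0 [113. 371.]
  [ 0.1467 -0.5761] (49, 45) yaw 1.57 A 600.5 [392. 370.]
  [ 0.2149 -0.389 ] (193, 112) yaw 1.57 A 8929.0 [252. 328.]
  [ 0.228  -0.0905] (125, 45) yaw -0.838 A 2088.5 [ 16. 320.]
  [ 0.5125 -0.3897] (69, 17) yaw -1.378 A 1161.5 [253.  83.]
  [ 0.5361 -0.2289] (51, 50) yaw 1.57 A 2240.5 [88. 58.]
  [ 0.4168 -0.6396] (339, 35) yaw -0.001 A 2643.5 [483. 176.]
  [ 0.4198 -0.5739] (333, 84) yaw -0.0 A 23100.5 [423. 173.]
True
pick [ 0.513 -0.389] hit False open 0.0168 0.017
place hit True z 0.0011 open before 0.0169 t 114.2917
  [ 0.6455 -0.0721] (174, 136) yaw 1.428 A 26329.0 [251.  82.]
  [0.3189 0.0797] (38, 26) yaw 1.57 A 301.5 [122. 375.]
  [ 0.3195 -0.2263] (40, 27) yaw 1.57 A 439.5 [383. 374.]
  [0.4699 0.1675] (177, 99) yaw -0.561 A 854.5 [ 19. 261.]
  [ 0.5514 -0.2002] (51, 45) yaw -1.27 A 1642.0 [385. 185.]
  [ 0.6448 -0.0719] (68, 17) yaw 1.43 A 1559.0 [250.  83.]
118.1
```

```bash
python3 - <<'E'
from d import *
deck()
v=View('wrist')
reach([.45,-.25,.42],quat(0)); s=View('scene','s_end'); t=View('top','t_end')
a=cv2.imread('pics/s_end.png'); b=cv2.imread('pics/t_end.png')[100:300,80:420]
cv2.imwrite('pics/m9.png',np.vstack([cv2.resize(a[40:340,130:512],(440,346),interpolation=cv2.INTER_CUBIC),cv2.resize(b,(440,254))]))
for nm,V in(('scene',s),('top',t)):
    n,l,st,c=cv2.connectedComponentsWithStats(V.mask((6,130,60),(20,255,255)))
    for d in(54,60,66):
        r=np.radians(d); P=[U(.2548-.235*np.cos(r)+k*np.cos(r),.04,.069+(.235-k)*np.sin(r)) for k in(0,.04)]
        print(nm,d,V.px(P).round(1).tolist())
    p=V.px([P[0]])[0]
    for i in range(1,n):
        if st[i,4]>15 and np.hypot(*(c[i]-p))<40: print('  blob',c[i].round(1),st[i])
E
```

```text
deck board (79, 50) unit 0.0022 0.0705 yaw -0.0
deck board (79, 50) unit 0.0008 -0.001 yaw 0.0
deck board (79, 49) unit 0.0015 -0.0757 yaw 0.002
122.8417
scene 54 [[302.3, 91.1], [308.5, 98.8]]
scene 60 [[309.0, 86.6], [314.0, 95.1]]
scene 66 [[316.1, 82.6], [319.8, 92.0]]
  blob [311.6  90.4] [303  76  19  31 127]
  blob [354.   91.7] [343  85  23  14 192]
top 54 [[149.9, 227.0], [145.9, 223.1]]
top 60 [[142.8, 223.3], [140.2, 220.1]]
top 66 [[135.4, 219.3], [134.2, 216.8]]
  blob [143.1 222.5] [129 204  27  38 225]
```

View pics/m9.png

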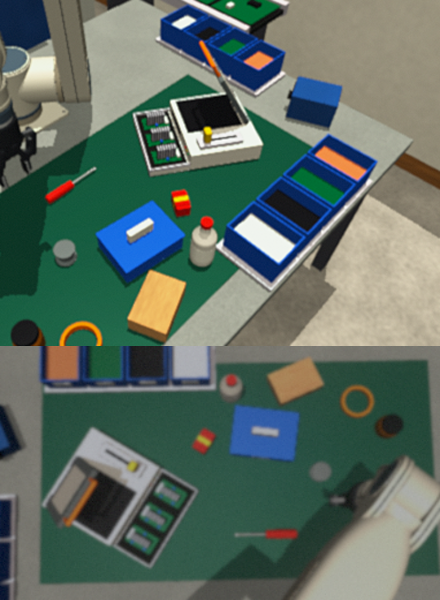

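The pictures show three boards on the deck, the cover level on the bin, the knob at its near end, and the lid at about 60° in both views (bar blobs at scene 311.6,90.4 and top 143.1,222.5). I'm handing in.

```bash
python3 -c "
from workcell import *
print(hand_in(), read_state()['time_s'])"
```

```text
the job is handed in; nothing more can be done
the job is handed in; nothing more can be done
```

The job is handed in (no verdict was returned): the lock is released, the lid stands at about 60°, three modules lie on the deck, the one transformer present is in the bin, and the cover is seated on it.

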